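# Kit the good spare parts for a power-supply repair

## Robot

A 6-joint arm with a two-finger parallel gripper is mounted at the origin on the work surface. World frame = base frame: x ahead of the robot, y to its left, z up, the work surface at z = 0. Lengths are in mm, angles in rad, forces in N, time in s.
With the tool pointing down it reaches from about 350 to 775 mm from the base axis. Payload 7.3 kg.
Tool frame: the origin (TCP) lies at the centre of the arm's flange, where the gripper is bolted on; the fingertips stand 178 mm ahead of it and the grasp point (between the pads) lies 159 mm ahead of it; z points along the fingers, y is the line along which they close (so a half turn about z gives the same grasp; the last joint's range is limited). The gripper opens to 92 mm and grips with 3 to 60 N. Pads are 19 mm wide; open, the fingers measure 130 mm over their backs; the gripper's body (75 mm by 190 mm) begins 47 mm behind the grasp point.
Start: joints at [-1.431, 0.342, 1.524, -0, 1.275, -0.146], TCP at [148.031, -503.701, 404.741] pointing down, gripper open.
Joint ranges: [-2.53, 2.53], [-0.77, 2.02], [0.04, 2.7], [-1, 4.14], [0.28, 2.66], [-3.11, 3.11]. Speed limits (rad/s): [2.57, 2.57, 3.14, 3.14, 3.14, 3.14].

## Interface

Orientations are given as a rotation vector (axis times angle).
In Python, from workcell import ctrl gives the robot as it stands.
- The arm moves only by the tool arm_command, never from a script. Its argument "moves" is text: rows parted by semicolons, each of 7 numbers parted by spaces: the closure, from -1 (fully open) to 1 (shut), then the shift along the world's x, y, z in cm, then the turn, a rotation vector about the world's x, y, z in rad. In form: claw x y z rx ry rz; .... A call has 1 to 20 rows; each row is the pose to reach, as a shift and turn from the pose commanded when the call began; what a row does not reach only later rows make up. A row lasts 1/8 s, in which the tool goes at most 62.5 mm and 10.7 degrees, less where a joint would pass 70% of its speed; a pose out of reach is approached as far as the arm can. A call with a gripper value outside its range is refused whole. The fingers move at their own pace and stop on an object; "squeeze" is the grip in N (left out, the last holds). Time passes only in rows, so rows that repeat a pose let the fingers close. It gives the time, the measured TCP pose, the force, the opening and the grip force at its end, in the units of the state.
- ctrl.sense(): the state, without advancing time (a new reading comes with each control period).
- ctrl.read_camera(name): name is "scene" or "top"; returns the picture (384x512x3 uint8, blue, green, red); there is no depth.
- ctrl.camera_model(name): a dict with "fx", "fy", "cx", "cy" (pixels), "R" (3x3) and "t" (3): a world point X has camera coordinates R X + t. Camera axes: x right, y down, z forward; pixel columns grow to the right and rows downward; lengths in mm; the calibration is good to about 2 mm. A picture is of the moment at which its call begins. camera_model takes no time and is no camera call.
- ctrl.hand_in(): hands the job in; it is judged then, once.
Trained networks look in the newest picture that a camera, given by its name, has taken for a name from the list of things; names that differ only in an ending like _2 or _b are one class to them, and where a whole thing is asked for, a point or a joint stands for the part that bears it (a point fixed in the world has none). Each returns a list of dicts, best first, with "confidence" (0 to 1); they miss things now and then, are a little off and sometimes report something else, mostly with a low value. They report only what shows in the picture. A call takes as long as a camera call. They do not tell look-alikes from the thing itself.
- ctrl.cut_out(camera, thing): "pixels" (384x512 bool, what is visible of it) and "rect" ([centre column, centre row, width, height] in pixels, round what is visible of it).
- ctrl.landmark_of(camera, thing): "pixel" ([row, column] in pixels: a listed point, or the origin of a listed thing).
The state is a dict: "t": time; "qpos": joint angles; "joint_velocities": joint speeds; "joint_efforts": joint torques, N m; "tcp_pos": TCP position; "ee_rot": TCP orientation; "force": force on the tool from outside, world axes, zero at the start; "torque": the same for the moment, N m; "gripper_width": finger opening in mm; "finger_force": force on a finger pad.
Only numpy, scipy, OpenCV 4.12 (cv2) and the standard library are available. Lean on these libraries where they do the work, as an engineer would, in place of code of your own. Each camera call takes 0.05 s, during which the arm holds its last target. There are 200 camera calls.

## Task

Put together the repair kit: set each of the four good parts upright in the middle of the round tray pad of its own colour - the silver-topped blue capacitor on blue, the yellow transformer on yellow, the green ring choke on green and the clean red film capacitor on red - setting them down, not dropping them. Leave the blown blue capacitor with the brown bulged top and the scorched red capacitor where they stand, undisturbed.

Things in the scene. Friction and masses are not known exactly. Their poses are not given: they have to be found in the camera images.
- capacitor_mid (a point): good blue capacitor: upright can 40 mm across, 50 mm high, blue sleeve, flat bright silver top. The point is at its centre, half-way up (25 mm above its underside); z up along the can. About 90 g.
- transformer_mid (a point): small transformer: yellow-taped winding block 32 (x) by 38 (y) by 36 (z) mm, with black core ends sticking out 8 mm on both x sides (48 mm over all in x, core 24 mm wide, 30 mm high). The point is at its centre, half-way up (18 mm above its underside); z up. Grip it across y, on the yellow faces, 38 mm apart. About 120 g.
- choke_mid (a point): ring choke: green ring with copper wire turns, lying flat, 46 mm outside, 20 mm hole, 28 mm high. The point is at its centre, half-way up (14 mm above its underside); z up along the ring's axis. About 100 g.
- film_cap_mid (a point): good red film capacitor: plain clean red block 46 (x) by 28 (y) by 36 (z) mm. The point is at its centre, half-way up (18 mm above its underside); z up. About 60 g.
- blown_capacitor_mid (a point): blown capacitor, to be left alone: blue can of the same size as the good one, but its top is bulged and covered with brown-black crust. The point is on its axis 25 mm above its underside; 58 mm high with the bulge.
- burnt_film_cap_mid (a point): burnt film capacitor, to be left alone: red block of the same size as the good one (46 x 28 x 36 mm) with a black scorch mark on its top and sides. The point is at its centre, half-way up.
- pocket_blue_pad (a point): round blue pad, 70 mm across, in the middle of a square black pocket of the grey kit tray; the point is the centre of its top face, 8 mm above the bench, z up, x and y along the pocket's sides. Fixed. Pockets: 92 mm square, walls 3 mm thick, tops 3 mm above the pad, two by two at 94 mm pitch in the tray (206 mm square, rim 5 mm above the pads). Tray place, turn and pocket order vary.
- pocket_yellow_pad (a point): round yellow pad, 70 mm across, in the middle of a square black pocket of the grey kit tray; the point is the centre of its top face, 8 mm above the bench, z up, x and y along the pocket's sides. Fixed. Pockets: 92 mm square, walls 3 mm thick, tops 3 mm above the pad, two by two at 94 mm pitch in the tray (206 mm square, rim 5 mm above the pads). Tray place, turn and pocket order vary.
- pocket_green_pad (a point): round green pad, 70 mm across, in the middle of a square black pocket of the grey kit tray; the point is the centre of its top face, 8 mm above the bench, z up, x and y along the pocket's sides. Fixed. Pockets: 92 mm square, walls 3 mm thick, tops 3 mm above the pad, two by two at 94 mm pitch in the tray (206 mm square, rim 5 mm above the pads). Tray place, turn and pocket order vary.
- pocket_red_pad (a point): round red pad, 70 mm across, in the middle of a square black pocket of the grey kit tray; the point is the centre of its top face, 8 mm above the bench, z up, x and y along the pocket's sides. Fixed. Pockets: 92 mm square, walls 3 mm thick, tops 3 mm above the pad, two by two at 94 mm pitch in the tray (206 mm square, rim 5 mm above the pads). Tray place, turn and pocket order vary.
Not all that is in view belongs to the job. What is shaped like the part that bears pocket_green_pad but purple is not meant.

How it is judged (in metres and radians):
At the end, for the whole second after the job is handed in: Each good part rests upright (within 0.15 rad) on the pad of its own colour, its centre within 15 mm of the pad's centre horizontally and its height within 5 mm of standing on the pad, released and at rest; the blown and the burnt capacitor are within 15 mm of where they stood at the start (horizontal distance between capacitor_mid and pocket_blue_pad below 0.015 m and z of capacitor_mid in the frame of pocket_blue_pad between 0.02 and 0.03 m and angle between each of capacitor_mid, transformer_mid, choke_mid, film_cap_mid's own z axis and vertical below 0.15 rad and linear speed of each of capacitor, transformer, choke, film_cap below 0.01 m/s and horizontal distance between transformer_mid and pocket_yellow_pad below 0.015 m and z of transformer_mid in the frame of pocket_yellow_pad between 0.013 and 0.023 m and horizontal distance between choke_mid and pocket_green_pad below 0.015 m and z of choke_mid in the frame of pocket_green_pad between 0.009 and 0.019 m and horizontal distance between film_cap_mid and pocket_red_pad below 0.015 m and z of film_cap_mid in the frame of pocket_red_pad between 0.013 and 0.023 m and distance of each of blown_capacitor_mid, burnt_film_cap_mid from where it was at the start of the episode below 0.015 m); the robot touches nothing.
It fails at once if a good part is dropped (falls freely with its underside more than 3 cm over the bench) ((height (world z) of capacitor_mid above 0.055 m and contact force between capacitor and anything else below 0.02 N) or (height (world z) of transformer_mid above 0.048 m and contact force between transformer and anything else below 0.02 N) or (height (world z) of choke_mid above 0.044 m and contact force between choke and anything else below 0.02 N) or (height (world z) of film_cap_mid above 0.048 m and contact force between film_cap and anything else below 0.02 N)).
It fails at once if the blown or the burnt capacitor is disturbed (moved more than 15 mm) (distance of any of blown_capacitor_mid, burnt_film_cap_mid from where it was at the start of the episode above 0.015 m).
It also fails if it takes over 104 s, if anything falls off the work surface, if the arm or the gripper's body presses on something with over 40 N, if the wrist force passes 120 N, or if a joint passes its speed limit or range.

## Working session

There is one attempt and no reset: what is moved stays moved. The work goes in short steps, Python scripts to look and compute and a tool call to move; the robot and the scene stay as the last step left them, time stands still between calls to the robot, and variables do not carry over. Pictures are saved under pics/ and viewed, at most 14 in all, crops included, and the job is handed in when it is done.

Besides the shell and the picture viewer there is one more tool, called after "Request:" as name(argument=value, ...) on one line, values as JSON. arm_command: Moves the arm, as the interface text tells. Its arguments: {"type":"object","properties":{"moves":{"type":"string"},"squeeze":{"type":"number"}},"required":["moves"]}

```bash
mkdir -p pics; cat > h.py <<'E'
import numpy as np, cv2
from workcell import ctrl
def ray(cam,u,v,z):
    m=ctrl.camera_model(cam);R=np.array(m["R"]);t=np.array(m["t"]).ravel()
    d=R.T@np.array([(u-m["cx"])/m["fx"],(v-m["cy"])/m["fy"],1]);c=-R.T@t
    return c+d*(z-c[2])/d[2]
def proj(cam,X):
    m=ctrl.camera_model(cam);p=np.array(m["R"])@np.array(X,float)+np.array(m["t"]).ravel()
    return p[0]/p[2]*m["fx"]+m["cx"],p[1]/p[2]*m["fy"]+m["cy"]
E
python3 - <<'E'
from h import *
for c in("top","scene"):
    im=ctrl.read_camera(c);cv2.imwrite(f"pics/{c}0.png",cv2.resize(im,(800,600),interpolation=cv2.INTER_CUBIC))
    m=ctrl.camera_model(c);print(c,-np.array(m["R"]).T@np.array(m["t"]).ravel(),m["fx"])
H=dict(capacitor_mid=25,transformer_mid=18,choke_mid=14,film_cap_mid=18,blown_capacitor_mid=25,burnt_film_cap_mid=18,pocket_blue_pad=8,pocket_yellow_pad=8,pocket_green_pad=8,pocket_red_pad=8)
for n,z in H.items():
    for c in("top","scene"):
        for d in ctrl.landmark_of(c,n)[:3]:
            r,k=d["pixel"];print(n,c,round(d["confidence"],2),int(k),int(r),ray(c,k,r,z).round()[:2])
print(ctrl.sense())
E
```

```text
top [ 386.86354851  -18.16637855 1170.00662434] 498.7310439095462
scene [ 887.06245578 -723.90689551  565.93821803] 405.2989614671895
capacitor_mid top 0.71 134 139 [604. 275.]
capacitor_mid top 0.59 401 151 [ 574. -344.]
capacitor_mid scene 0.56 221 304 [ 584. -338.]
capacitor_mid scene 0.42 301 173 [519. 141.]
transformer_mid top 0.84 399 212 [ 434. -337.]
transformer_mid scene 0.73 159 278 [ 441. -337.]
choke_mid top 0.61 283 135 [615. -71.]
choke_mid scene 0.63 300 228 [611. -66.]
film_cap_mid top 0.68 334 201 [ 458. -189.]
film_cap_mid scene 0.94 211 238 [ 460. -193.]
blown_capacitor_mid top 0.55 340 144 [ 590. -205.]
blown_capacitor_mid top 0.39 402 149 [ 577. -347.]
blown_capacitor_mid scene 0.97 259 257 [ 583. -202.]
burnt_film_cap_mid scene 0.7 250 204 [469. -43.]
pocket_blue_pad top 0.86 138 185 [499. 268.]
pocket_yellow_pad top 0.63 134 144 [597. 278.]
pocket_yellow_pad scene 0.9 345 164 [597. 268.]
pocket_green_pad top 0.97 178 141 [602. 174.]
pocket_green_pad top 0.69 176 260 [323. 178.]
pocket_green_pad top 0.29 396 210 [ 438. -333.]
pocket_green_pad scene 0.61 248 157 
[... 186 characters left out ...]
1 [510. 182.]
{'t': 1.1, 'qpos': array([-1.43101002e+00,  3.41994588e-01,  1.52409164e+00,  4.58392286e-06,
        1.27538614e+00, -1.45994512e-01]), 'joint_velocities': array([-0.00158132, -0.00155144, -0.00113703,  0.0003642 ,  0.00131486,
        0.00106494]), 'joint_efforts': array([-1.70309970e-03, -4.31141353e+01, -2.44480669e+01,  7.16761686e-02,
        4.83171421e-02,  2.75980561e-06]), 'tcp_pos': array([ 148.02658777, -503.70580778,  404.74624247]), 'ee_rot': array([3.10945641e+00, 4.47358224e-01, 6.30184182e-06]), 'force': array([0.40761353, 0.18021789, 0.08579111]), 'torque': array([ 0.02310422, -0.03078121,  0.04650197]), 'finger_force': 0.0, 'gripper_width': 91.43293937375616}
```

View pics/top0.png

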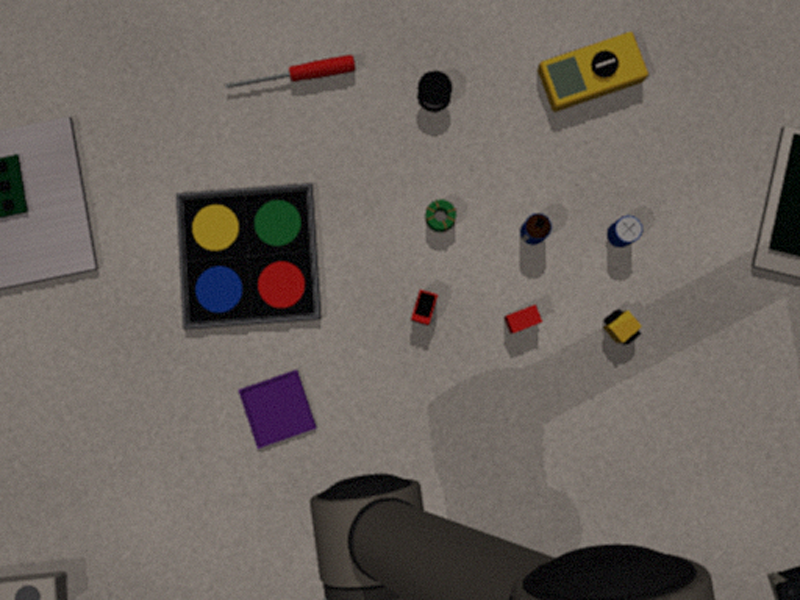

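View pics/scene0.png

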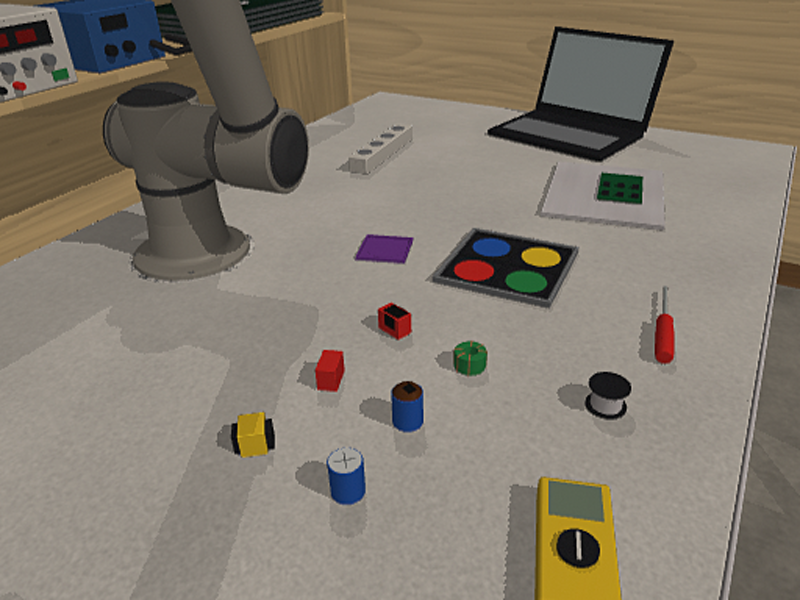

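Top view (800x600 pixels):
- Good silver-topped capacitor at (626,231). Its look-alike, the blown brown-topped one, is at (537,228).
- Clean red block at (523,319). Its look-alikes are the burnt one at (424,307) and the screwdriver handle.
- Transformer at (622,327), with the yellow multimeter as a distractor.
- Choke at (441,215), with the black spool at (434,90) as a distractor.
- Tray pads: yellow (215,227), green (277,222), blue (218,289), red (281,284). The purple square at (278,408) is not the tray.

Next I'll fit the part poses to silhouettes in both cameras.

```bash
cat > fit.py <<'E'
from h import *
from scipy.optimize import minimize
S=4
def box(a,b,h,z0=0): return np.array([[x,y,z] for x in(-a/2,a/2) for y in(-b/2,b/2) for z in(z0,z0+h)],float)
def cyl(d,h,z0=0): 
    t=np.linspace(0,6.283,33)[:-1]; return np.array([[d/2*np.cos(q),d/2*np.sin(q),z] for q in t for z in(z0,z0+h)])
M=dict(capacitor_mid=[cyl(40,50)],transformer_mid=[box(32,38,36),box(48,24,30,3)],choke_mid=[cyl(46,28)],film_cap_mid=[box(46,28,36)],
 blown_capacitor_mid=[cyl(40,54)],burnt_film_cap_mid=[box(46,28,36)])
def render(cam,parts,p,z=0):
    im=np.zeros((384*S,512*S),np.uint8);c,s=np.cos(p[2]),np.sin(p[2])
    for P in parts:
        W=P@np.array([[c,s,0],[-s,c,0],[0,0,1]])+[p[0],p[1],z]
        q=np.array([proj(cam,w) for w in W]);q=((q+.5)*S-.5)
        cv2.fillConvexPoly(im,cv2.convexHull(np.round(q*16).astype(np.int32)),1,shift=4)
    return im
def cutnear(cam,n,xy,zc,rad=60):
    best=None
    for d in ctrl.cut_out(cam,n):
        r=d["rect"];X=ray(cam,r[0],r[1],zc)[:2];e=np.hypot(*(X-xy))
        if e<rad and (best is None or e<best[0]): best=(e,d["pixels"])
    return None if best is None else best[1]
def fit(n,xy,masks,z=0,yaws=np.arange(0,3.14,.2)):
    ms=[(c,cv2.resize(m.astype(np.uint8),None,fx=S,fy=S,interpolation=cv2.INTER_NEAREST)) for c,m in masks if m is not None]
    def cost(p):
        v=0
        for c,m in ms:
            r=render(c,M[n],p,z);v+=1-(r&m).sum()/max(1,(r|m).sum())
        return v/len(ms)
    rnd=M[n][0].shape[0]>8
    best=None
    for y in ([0] if rnd else yaws[::2]):
        o=minimize(cost,[xy[0],xy[1],y],method="Nelder-Mead",options=dict(initial_simplex=[[xy[0]+a,xy[1]+b,y+g] for a,b,g in((-6,-4,0),(6,-4,.1),(0,7,-.1),(2,2,.2))],maxfev=90))
        if best is None or o.fun<best.fun: best=o
    return best
E
cat > m1.py <<'E'
from fit import *
for c in("top","scene"): ctrl.read_camera(c)
G=dict(capacitor_mid=(580,-340,25),transformer_mid=(438,-337,18),choke_mid=(611,-68,14),film_cap_mid=(459,-191,18),blown_capacitor_mid=(585,-203,25),burnt_film_cap_mid=(469,-43,18))
for n,(x,y,z) in G.items():
    ms=[(c,cutnear(c,n,(x,y),z)) for c in("top","scene")]
    for sel in (ms,ms[:1],ms[1:]):
        if any(m is not None for _,m in sel):
            o=fit(n,(x,y),sel);print(n,[c for c,m in sel if m is not None],o.x.round(2),round(o.fun,3))
B={}
top=ctrl.read_camera("top")
hsv=cv2.cvtColor(top,cv2.COLOR_BGR2HSV)
g=dict(blue=(498,272,(100,130)),yellow=(597,272,(20,35)),green=(600,178,(45,85)),red=(505,170,(0,8)))
for cam in("top","scene"):
  hsv=cv2.cvtColor(ctrl.read_camera(cam),cv2.COLOR_BGR2HSV);P={}
  for k,(x,y,(a,b)) in g.items():
    m=(hsv[...,0]>=a)&(hsv[...,0]<=b)&(hsv[...,1]>120)&(hsv[...,2]>50)
    u,v=proj(cam,(x,y,8));w=np.zeros_like(m);w[int(v)-22:int(v)+22,int(u)-28:int(u)+28]=1
    n,l,st,ce=cv2.connectedComponentsWithStats((m&w).astype(np.uint8))
    i=1+np.argmax(st[1:,4]);P[k]=ray(cam,*ce[i],8)[:2];print(cam,k,st[i,4],P[k].round(1))
  c=sum(P.values())/4;o=P["yellow"]-P["blue"]+P["green"]-P["red"];print("centre",c.round(1),"yaw",np.degrees(np.arctan2(o[1],o[0])).round(2),np.hypot(*o)/2)
im=cv2.resize(top[120:230,250:430],None,fx=4.4,fy=4.4,interpolation=cv2.INTER_CUBIC);cv2.imwrite("pics/crop1.png",im)
E
python3 m1.py
```

```text
Traceback (most recent call last):
  File "m1.py", line 8, in <module>
    o=fit(n,(x,y),sel);print(n,[c for c,m in sel if m is not None],o.x.round(2),round(o.fun,3))
  File "fit.py", line 32, in fit
    o=minimize(cost,[xy[0],xy[1],y],method="Nelder-Mead",options=dict(initial_simplex=[[xy[0]+a,xy[1]+b,y+g] for a,b,g in((-6,-4,0),(6,-4,.1),(0,7,-.1),(2,2,.2))],maxfev=90))
  File "fit.py", line 27, in cost
    r=render(c,M[n],p,z);v+=1-(r&m).sum()/max(1,(r|m).sum())
  File "fit.py", line 13, in render
    q=np.array([proj(cam,w) for w in W]);q=((q+.5)*S-.5)
                ~~~~^^^^^^^
  File "h.py", line 8, in proj
    m=ctrl.camera_model(cam);p=np.array(m["R"])@np.array(X,float)+np.array(m["t"]).ravel()
ValueError: time passes only in moves, steps and waits
```

```bash
sed -i 's/ctrl.camera_model(cam)/cm(cam)/; 2a import functools\ncm=functools.cache(lambda c: ctrl.camera_model(c))' h.py; timeout 500 python3 m1.py; python3 -c "
from workcell import ctrl;print(ctrl.sense()['t'])"
```

```text
capacitor_mid ['top', 'scene'] [ 5.8354e+02 -3.3832e+02  1.3000e-01] 0.06
capacitor_mid ['top'] [ 5.8348e+02 -3.3800e+02  7.0000e-02] 0.065
capacitor_mid ['scene'] [ 5.8406e+02 -3.3908e+02  1.6000e-01] 0.046
transformer_mid ['top', 'scene'] [ 441.48 -333.21    0.74] 0.118
transformer_mid ['top'] [ 441.24 -333.62    0.67] 0.078
transformer_mid ['scene'] [ 443.28 -334.4     2.78] 0.134
choke_mid ['top', 'scene'] [ 6.1024e+02 -6.7400e+01  1.9000e-01] 0.136
choke_mid ['top'] [ 6.1071e+02 -6.6900e+01  1.2000e-01] 0.178
choke_mid ['scene'] [ 6.0993e+02 -6.7520e+01  1.4000e-01] 0.089
film_cap_mid ['top', 'scene'] [ 454.84 -187.46    1.99] 0.096
film_cap_mid ['top'] [ 455.02 -186.81    1.97] 0.094
film_cap_mid ['scene'] [ 454.78 -187.88    2.02] 0.083
blown_capacitor_mid ['top', 'scene'] [ 5.8815e+02 -2.0687e+02  1.5000e-01] 0.15
blown_capacitor_mid ['top'] [ 5.8741e+02 -2.0564e+02  1.5000e-01] 0.137
blown_capacitor_mid ['scene'] [ 5.8709e+02 -2.0790e+02  2.6000e-01] 0.159
burnt_film_cap_mid ['top', 'scene'] [ 4.728e+02 -4.120e+01 -3.400e-01] 0.09
burnt_film_cap_mid ['top'] [471.9  -40.76   2.79] 0.122
burnt_film_cap_mid ['scene'] [ 4.7307e+02 -4.1930e+01 -3.3000e-01] 0.052
top blue 717 [500.6 265.3]
top yellow 728 [594.2 272. ]
top green 661 [601.2 178.3]
top red 652 [508.  171.5]
centre [551.  221.8] yaw 4.16 93.62511715684457
scene blue 244 [502.6 265.9]
scene yellow 265 [596.6 272.4]
scene green 305 [603.2 178.2]
scene red 281 [509.5 170.8]
centre [553.  221.8] yaw 4.28 94.10943560780387
2.15
```

View pics/crop1.png

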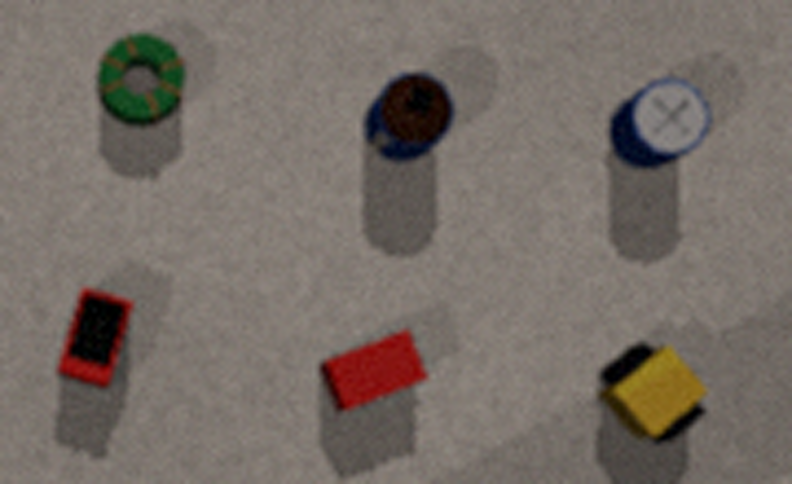

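The crop shows the choke at (141,80), blown cap at (408,112), good silver-topped cap at (668,118), burnt film cap at (97,335), clean red film cap at (375,370) and transformer at (655,392). The fits from the two cameras agree within about 2 mm. I'll start with the transformer and hover over it first.

Request:
arm_command(moves="-1 29.3 17 -13.6 0 0 0.435; -1 29.3 17 -13.6 0 0 0.435; -1 29.3 17 -13.6 0 0 0.435; -1 29.3 17 -13.6 0 0 0.435; -1 29.3 17 -13.6 0 0 0.435; -1 29.3 17 -13.6 0 0 0.435; -1 29.3 17 -13.6 0 0 0.435; -1 29.3 17 -13.6 0 0 0.435; -1 29.3 17 -13.6 0 0 0.435", squeeze=20)

```text
t: 3.28
tcp_pos: [440.3, -334.6, 269.4]
ee_rot: [2.94, 1.105, 0.0]
force: [-0.6, -0.3, 0.7]
gripper_width: 92.1
finger_force: 0.0
```

```bash
python3 - <<'E'
from h import *
s=ctrl.sense();print(s["t"],s["tcp_pos"],s["ee_rot"],s["qpos"].round(2))
im=ctrl.read_camera("scene");cv2.imwrite("pics/s1.png",cv2.resize(im[170:340,80:300],None,fx=3.5,fy=3.5,interpolation=cv2.INTER_CUBIC))
E
```

```text
3.275 [ 440.25845262 -334.61352301  269.40926069] [2.93954825e+00 1.10515910e+00 4.06450971e-04] [-0.79  0.53  1.63 -0.    0.98  0.06]
```

View pics/s1.png

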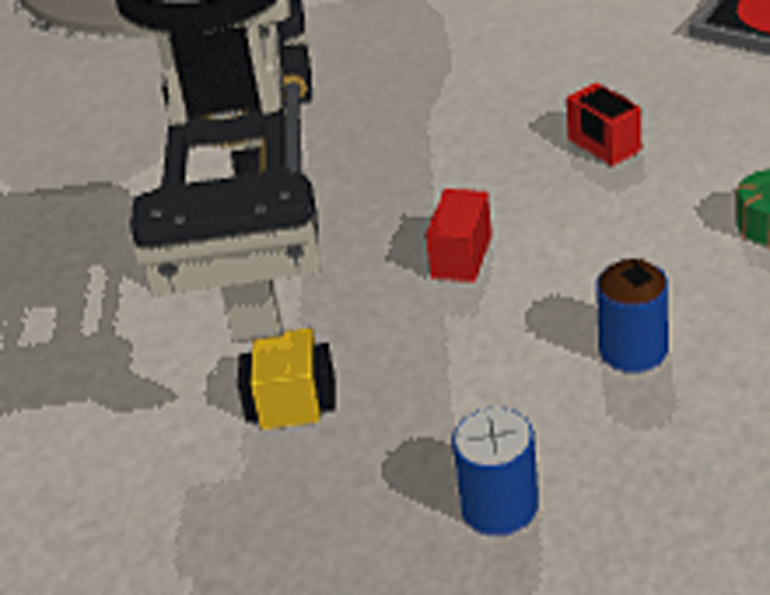

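The gripper is square over the transformer at crop (288,380), and its near finger at (253,310) lines up with the yellow face. I'll descend and close.

Request:
arm_command(moves="-1 0.1 0.1 -4 0 0 0; -1 0.1 0.1 -8.1 0 0 0; -1 0.1 0.1 -8.1 0 0 0; 1 0.1 0.1 -8.1 0 0 0; 1 0.1 0.1 -8.1 0 0 0; 1 0.1 0.1 -8.1 0 0 0; 1 0.1 0.1 -8.1 0 0 0; 1 0.1 0.1 -8.1 0 0 0; 1 0.1 0.1 -8.1 0 0 0", squeeze=20)

```text
t: 4.45
tcp_pos: [442.2, -332.8, 187.9]
ee_rot: [2.939, 1.108, 0.0]
force: [0.7, 0.1, 0.8]
gripper_width: 37.8
finger_force: 19.9
```

Request:
arm_command(moves="1 0 0 3 0 0 0; 1 0 0 8 0 0 0; 1 3 12 8 0 0 0; 1 15.3 60.5 8 0 0 0; 1 15.3 60.5 8 0 0 0; 1 15.3 60.5 8 0 0 0; 1 15.3 60.5 8 0 0 0; 1 15.3 60.5 8 0 0 0; 1 15.3 60.5 8 0 0 0; 1 15.3 60.5 8 0 0 0; 1 15.3 60.5 8 0 0 0; 1 15.3 60.5 8 0 0 0; 1 15.3 60.5 8 0 0 0; 1 15.3 60.5 8 0 0 0; 1 15.3 60.5 8 0 0 0; 1 15.3 60.5 8 0 0 0")

```text
t: 6.45
tcp_pos: [595.2, 271.0, 267.9]
ee_rot: [2.941, 1.105, -0.0]
force: [-0.3, -0.5, -1.0]
gripper_width: 37.9
finger_force: 19.9
```

```bash
python3 - <<'E'
from h import *
im=ctrl.read_camera("scene");cv2.imwrite("pics/s2.png",cv2.resize(im[60:220,230:430],None,fx=3.7,fy=3.7,interpolation=cv2.INTER_CUBIC))
E
```

```text
(no output)
```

View pics/s2.png

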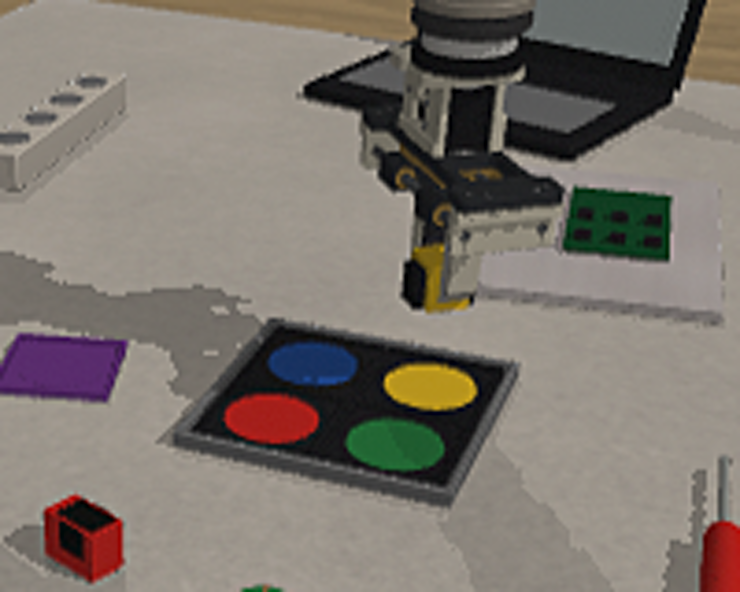

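The transformer is held upright at (438,275), over the yellow pad at (430,387). I'll lower it, release and go back up.

Request:
arm_command(moves="1 0 0.1 -4 0 0 0; 1 0 0.1 -6.5 0 0 0; 1 0 0.1 -7.1 0 0 0; 1 0 0.1 -7.2 0 0 0; 1 0 0.1 -7.2 0 0 0; 1 0 0.1 -7.2 0 0 0; -0.3 0 0.1 -7.2 0 0 0; -0.3 0 0.1 -7.2 0 0 0; -0.3 0 0.1 -7.2 0 0 0; -0.3 0 0.1 -7.2 0 0 0; -0.3 0 0.1 -3 0 0 0; -0.3 0 0.1 0 0 0 0; -0.3 0 0.1 0 0 0 0")

```text
t: 8.12
tcp_pos: [595.7, 273.5, 270.6]
ee_rot: [2.939, 1.108, 0.009]
force: [-0.3, 0.5, -1.4]
gripper_width: 60.2
finger_force: 0.0
```

Request:
arm_command(moves="-0.3 -14 -46.1 0 0 0 1.26; -0.3 -14 -46.1 0 0 0 1.26; -0.5 -14 -46.1 0 0 0 1.26; -0.6 -14 -46.1 0 0 0 1.26; -0.6 -14 -46.1 0 0 0 1.26; -0.6 -14 -46.1 0 0 0 1.26; -0.6 -14 -46.1 0 0 0 1.26; -0.6 -14 -46.1 0 0 0 1.26; -0.6 -14 -46.1 0 0 0 1.26; -0.6 -14 -46.1 0 0 0 1.26; -0.6 -14 -46.1 0 0 0 1.26; -0.6 -14 -46.1 0 0 0 1.26")

```text
t: 9.62
tcp_pos: [455.5, -186.3, 267.6]
ee_rot: [-1.72, -2.629, -0.0]
force: [0.2, -0.2, -0.3]
gripper_width: 73.8
finger_force: 0.0
```

```bash
cat > look.py <<'E'
from fit import *
import sys
n,x,y,z=sys.argv[1],*map(float,sys.argv[2:5])
for c in("top","scene"): ctrl.read_camera(c)
ms=[(c,cutnear(c,n,(x,y),z+15,40)) for c in("top","scene")]
for sel in (ms[:1],ms[1:]):
    if sel[0][1] is not None: o=fit(n,(x,y),sel,z);print(n,sel[0][0],o.x.round(2),round(o.fun,3))
E
python3 look.py transformer_mid 595 272 8
python3 - <<'E'
from h import *
s=ctrl.sense();print(s["t"],s["tcp_pos"],s["qpos"].round(2))
im=ctrl.read_camera("scene");cv2.imwrite("pics/s3.png",cv2.resize(im[100:290,150:390],None,fx=3.1,fy=3.1,interpolation=cv2.INTER_CUBIC))
E
```

```text
transformer_mid top [594.64 273.39   0.74] 0.073
transformer_mid scene [595.09 271.27   2.67] 0.088
9.825 [ 455.29077077 -187.03524123  267.77219037] [-0.55  0.44  1.8   0.    0.9  -0.96]
```

View pics/s3.png

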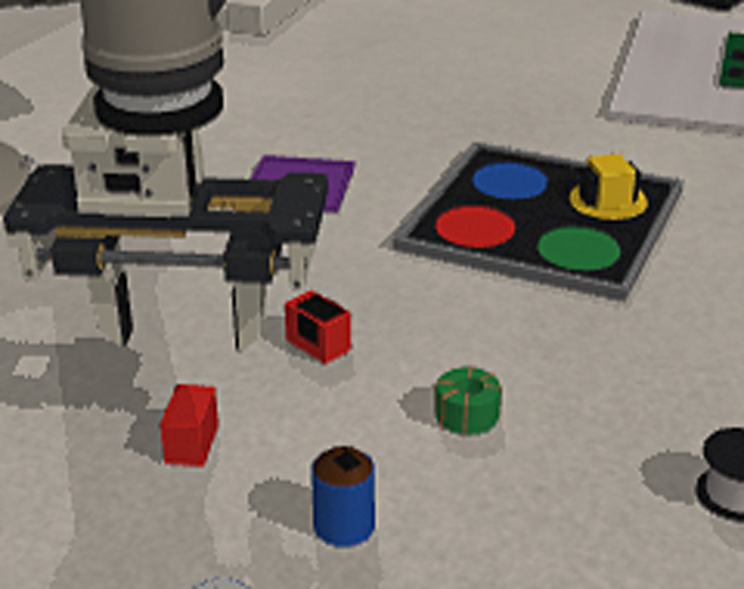

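The transformer stands in the middle of its yellow pad at (612,190), and both cameras put it within 2 mm. The fingers straddle the clean red block at (190,425). I'll descend and grip it.

Request:
arm_command(moves="-0.6 0 0 -4 0 0 0; -0.6 0 0 -8 0 0 0; -0.6 0 0 -8 0 0 0; 1 0 0 -8 0 0 0; 1 0 0 -8 0 0 0; 1 0 0 -8 0 0 0; 1 0 0 -8 0 0 0; 1 0 0 -8 0 0 0; 1 0 0 -8 0 0 0; 1 0 0 -4 0 0 0; 1 0 0 0 0 0 0; 1 0 0 0 0 0 0")

```text
t: 11.38
tcp_pos: [455.8, -188.1, 270.3]
ee_rot: [1.719, 2.622, 0.0]
force: [0.4, -0.7, -1.0]
gripper_width: 27.7
finger_force: 19.8
```

Request:
arm_command(moves="1 5.4 35.9 0 0 0 0; 1 5.4 35.9 0 0 0 0; 1 5.4 35.9 0 0 0 0; 1 5.4 35.9 0 0 0 0; 1 5.4 35.9 0 0 0 0; 1 5.4 35.9 0 0 0 0; 1 5.4 35.9 0 0 0 0; 1 5.4 35.9 0 0 0 0; 1 5.4 35.9 0 0 0 0; 1 5.4 35.9 -4 0 0 0; 1 5.4 35.9 -6.5 0 0 0; 1 5.4 35.9 -7.1 0 0 0; 1 5.4 35.9 -7.2 0 0 0; 1 5.4 35.9 -7.2 0 0 0; 1 5.4 35.9 -7.2 0 0 0")

```text
t: 13.25
tcp_pos: [509.3, 171.1, 196.3]
ee_rot: [1.723, 2.626, 0.001]
force: [0.3, 0.3, -0.5]
gripper_width: 27.9
finger_force: 19.9
```

```bash
python3 - <<'E'
from h import *
im=ctrl.read_camera("scene");cv2.imwrite("pics/s4.png",cv2.resize(im[100:220,220:390],None,fx=4,fy=4,interpolation=cv2.INTER_CUBIC))
E
```

```text
(no output)
```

View pics/s4.png

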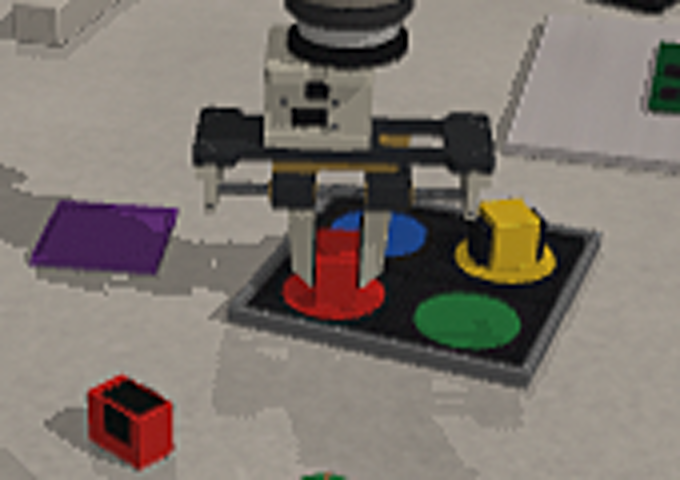

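The red block stands on its pad at (335,275). I'll release it and rise.

Request:
arm_command(moves="-0.1 0 0 0 0 0 0; -0.1 0 0 0 0 0 0; -0.1 0 0 0 0 0 0; -0.1 0 0 0 0 0 0; -0.1 0 0 3 0 0 0; -0.1 0 0 8 0 0 0; -0.4 7.5 -51 8 0 0 0; -0.7 7.5 -51 8 0 0 0; -0.7 7.5 -51 8 0 0 0; -0.7 7.5 -51 8 0 0 0; -0.7 7.5 -51 8 0 0 0; -0.7 7.5 -51 8 0 0 0; -0.7 7.5 -51 8 0 0 0; -0.7 7.5 -51 8 0 0 0; -0.7 7.5 -51 8 0 0 0; -0.7 7.5 -51 8 0 0 0; -0.7 7.5 -51 8 0 0 0; -0.7 7.5 -51 8 0 0 0")

```text
t: 15.55
tcp_pos: [584.3, -336.9, 276.0]
ee_rot: [-1.72, -2.629, -0.0]
force: [-0.4, -0.3, 0.8]
gripper_width: 77.9
finger_force: 0.0
```

```bash
python3 look.py film_cap_mid 509 171 8
python3 - <<'E'
from h import *
s=ctrl.sense();print(s["t"],s["tcp_pos"],s["qpos"].round(2))
im=ctrl.read_camera("scene");cv2.imwrite("pics/s5.png",cv2.resize(im[100:340,150:390],None,fx=2.5,fy=2.5,interpolation=cv2.INTER_CUBIC))
E
```

```text
film_cap_mid top [509.6  172.88   2.  ] 0.098
15.75 [ 584.23948148 -337.92509515  276.00247926] [-0.64  0.73  1.23  0.    1.19 -1.05]
```

View pics/s5.png

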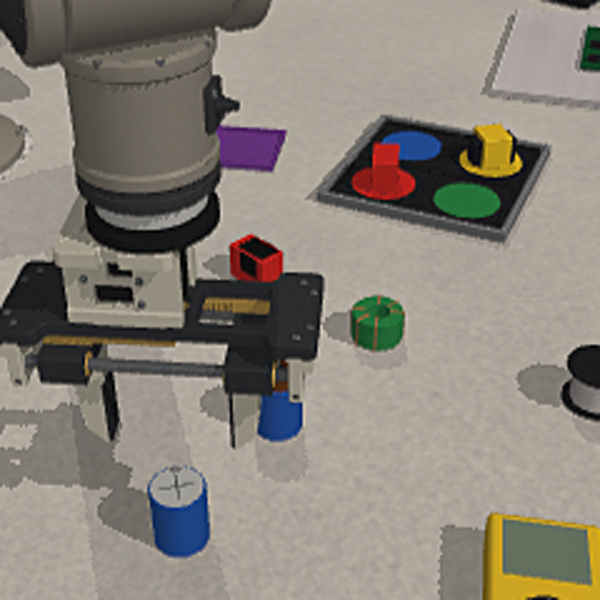

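The red block and transformer are both centred on their pads. The fingers are over the silver-topped capacitor at (180,510), and the blown one stands 130 mm away. I'll descend, grip and lift.

Request:
arm_command(moves="-0.7 0 0 -4 0 0 0; -0.7 0 0 -8.4 0 0 0; -0.7 0 0 -8.4 0 0 0; 1 0 0 -8.4 0 0 0; 1 0 0 -8.4 0 0 0; 1 0 0 -8.4 0 0 0; 1 0 0 -8.4 0 0 0; 1 0 0 -8.4 0 0 0; 1 0 0 -8.4 0 0 0; 1 0 0 -4 0 0 0; 1 0 0 1 0 0 0; 1 0 0 1 0 0 0")

```text
t: 17.3
tcp_pos: [584.9, -339.3, 290.3]
ee_rot: [1.718, 2.62, -0.0]
force: [-0.4, -0.0, -1.2]
gripper_width: 39.9
finger_force: 20.0
```

Request:
arm_command(moves="1 -8.2 60.4 0 0 0 0; 1 -8.2 60.4 0 0 0 0; 1 -8.2 60.4 0 0 0 0; 1 -8.2 60.4 0 0 0 0; 1 -8.2 60.4 0 0 0 0; 1 -8.2 60.4 0 0 0 0; 1 -8.2 60.4 0 0 0 0; 1 -8.2 60.4 0 0 0 0; 1 -8.2 60.4 0 0 0 0; 1 -8.2 60.4 0 0 0 0; 1 -8.2 60.4 0 0 0 0; 1 -8.2 60.4 0 0 0 0; 1 -8.2 60.4 0 0 0 0; 1 -8.2 60.4 -4 0 0 0; 1 -8.2 60.4 -7.8 0 0 0; 1 -8.2 60.4 -8.5 0 0 0; 1 -8.2 60.4 -8.6 0 0 0; 1 -8.2 60.4 -8.6 0 0 0; 1 -8.2 60.4 -8.6 0 0 0")

```text
t: 19.68
tcp_pos: [502.3, 265.0, 200.2]
ee_rot: [1.723, 2.626, 0.001]
force: [-0.8, 0.5, -2.0]
gripper_width: 39.9
finger_force: 20.0
```

```bash
python3 - <<'E'
from h import *
im=ctrl.read_camera("scene");cv2.imwrite("pics/s6.png",cv2.resize(im[100:220,220:390],None,fx=4,fy=4,interpolation=cv2.INTER_CUBIC))
E
```

```text
(no output)
```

View pics/s6.png

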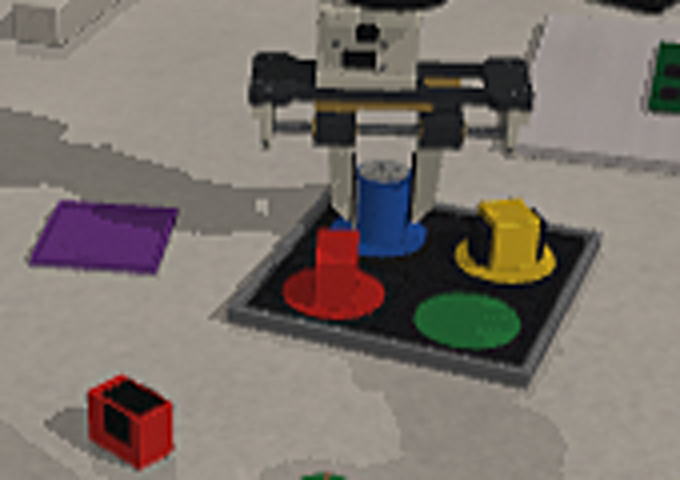

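The capacitor stands on the blue pad at (383,215). I'll release it and go to hover over the choke.

Request:
arm_command(moves="-0.3 0 0 0 0 0 0; -0.3 0 0 0 0 0 0; -0.3 0 0 0 0 0 0; -0.3 0 0 0 0 0 0; -0.3 0 0 3 0 0 0; -0.3 0 0 8 0 0 0; -0.3 0 0 8 0 0 0; -0.7 10.8 -33.3 7 0 0 0; -0.7 10.8 -33.3 7 0 0 0; -0.7 10.8 -33.3 7 0 0 0; -0.7 10.8 -33.3 7 0 0 0; -0.7 10.8 -33.3 7 0 0 0; -0.7 10.8 -33.3 7 0 0 0; -0.7 10.8 -33.3 7 0 0 0; -0.7 10.8 -33.3 7 0 0 0; -0.7 10.8 -33.3 7 0 0 0")

```text
t: 21.72
tcp_pos: [609.7, -66.3, 269.6]
ee_rot: [-1.72, -2.628, -0.0]
force: [-0.1, -0.3, 0.2]
gripper_width: 78.2
finger_force: 0.0
```

```bash
python3 look.py capacitor_mid 502 265 8
python3 - <<'E'
from h import *
s=ctrl.sense();print(s["t"],s["tcp_pos"],s["qpos"].round(2))
im=ctrl.read_camera("scene");cv2.imwrite("pics/s7.png",cv2.resize(im[100:290,200:390],None,fx=3.1,fy=3.1,interpolation=cv2.INTER_CUBIC))
E
```

```text
capacitor_mid top [5.0299e+02 2.6669e+02 1.4000e-01] 0.049
21.925 [609.94995823 -66.78802541 269.90551371] [-0.23  0.63  1.44  0.    1.07 -0.65]
```

View pics/s7.png

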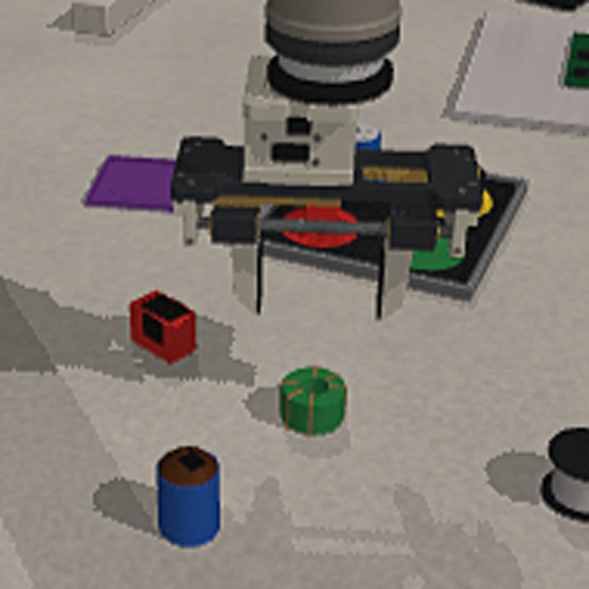

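The capacitor is centred. The fingers straddle the choke at (313,400), so I'll grip it and lift.

Request:
arm_command(moves="-0.7 0 0 -4 0 0 0; -0.7 0 0 -8.4 0 0 0; -0.7 0 0 -8.4 0 0 0; 1 0 0 -8.4 0 0 0; 1 0 0 -8.4 0 0 0; 1 0 0 -8.4 0 0 0; 1 0 0 -8.4 0 0 0; 1 0 0 -8.4 0 0 0; 1 0 0 -8.4 0 0 0; 1 0 0 -5 0 0 0; 1 0 0 0 0 0 0; 1 0 0 0 0 0 0")

```text
t: 23.48
tcp_pos: [611.1, -67.9, 273.8]
ee_rot: [1.718, 2.621, 0.004]
force: [0.0, 0.1, -1.6]
gripper_width: 44.8
finger_force: 20.0
```

Request:
arm_command(moves="1 -0.8 24.6 0 0 0 0; 1 -0.8 24.6 0 0 0 0; 1 -0.8 24.6 0 0 0 0; 1 -0.8 24.6 0 0 0 0; 1 -0.8 24.6 0 0 0 0; 1 -0.8 24.6 0 0 0 0; 1 -0.8 24.6 0 0 0 0; 1 -0.8 24.6 -4 0 0 0; 1 -0.8 24.6 -6.8 0 0 0; 1 -0.8 24.6 -7.5 0 0 0; 1 -0.8 24.6 -7.6 0 0 0; 1 -0.8 24.6 -7.6 0 0 0; 1 -0.8 24.6 -7.6 0 0 0")

```text
t: 25.1
tcp_pos: [602.4, 177.7, 194.5]
ee_rot: [1.723, 2.626, 0.001]
force: [-0.4, -2.3, 2.1]
gripper_width: 44.8
finger_force: 20.0
```

```bash
python3 - <<'E'
from h import *
im=ctrl.read_camera("scene");cv2.imwrite("pics/s8.png",cv2.resize(im[100:220,220:390],None,fx=4,fy=4,interpolation=cv2.INTER_CUBIC))
E
```

```text
(no output)
```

View pics/s8.png

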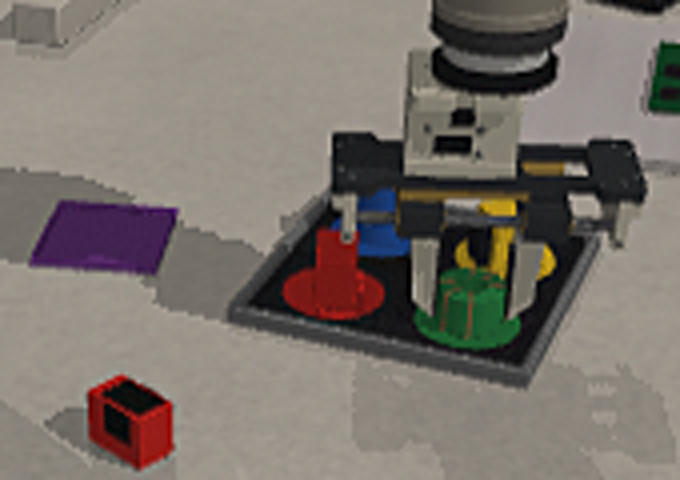

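The choke rests on the green pad at (470,305). I'll release it, rise and back off.

Request:
arm_command(moves="-0.3 0 0 0 0 0 0; -0.3 0 0 0 0 0 0; -0.3 0 0 0 0 0 0; -0.3 0 0 0 0 0 0; -0.3 0 0 3 0 0 0; -0.3 0 0 9 0 0 0; -0.3 0 0 14 0 0 0; -0.3 -10 -30 20 0 0 0; -0.3 -10 -30 20 0 0 0; -0.3 -10 -30 20 0 0 0; -0.3 -10 -30 20 0 0 0; -0.3 -10 -30 20 0 0 0; -0.3 -10 -30 20 0 0 0; -0.3 -10 -30 20 0 0 0; -0.3 -10 -30 20 0 0 0")

```text
t: 27.02
tcp_pos: [502.3, -120.5, 393.3]
ee_rot: [-1.72, -2.628, -0.001]
force: [-0.3, 1.5, -0.1]
gripper_width: 59.5
finger_force: 0.0
```

```bash
for a in "choke_mid 602 178" "capacitor_mid 502 265" "film_cap_mid 509 171" "transformer_mid 595 272"; do python3 look.py $a 8; done
python3 look.py blown_capacitor_mid 588 -207 0; python3 look.py burnt_film_cap_mid 473 -41 0
python3 - <<'E'
from h import *
s=ctrl.sense();print(s["t"],s["tcp_pos"],s["joint_velocities"].round(3))
im=ctrl.read_camera("scene");cv2.imwrite("pics/s9.png",cv2.resize(im[100:300,180:390],None,fx=3,fy=3,interpolation=cv2.INTER_CUBIC))
E
```

```text
choke_mid top [6.0312e+02 1.7886e+02 2.0000e-02] 0.127
choke_mid scene [6.0438e+02 1.7856e+02 1.6000e-01] 0.084
capacitor_mid top [5.0314e+02 2.6711e+02 1.0000e-01] 0.05
capacitor_mid scene [5.0298e+02 2.6658e+02 7.0000e-02] 0.084
film_cap_mid top [509.55 173.53   1.97] 0.058
film_cap_mid scene [510.08 174.2    1.96] 0.19
transformer_mid top [594.69 272.57   0.75] 0.092
transformer_mid scene [596.79 269.57   0.97] 0.107
burnt_film_cap_mid top [464.9  -32.29   2.77] 0.928
burnt_film_cap_mid scene [472.09 -42.01   2.73] 0.072
28.225 [ 502.01639949 -121.69110693  393.75160483] [-0.001 -0.001 -0.001 -0.     0.001 -0.   ]
```

View pics/s9.png

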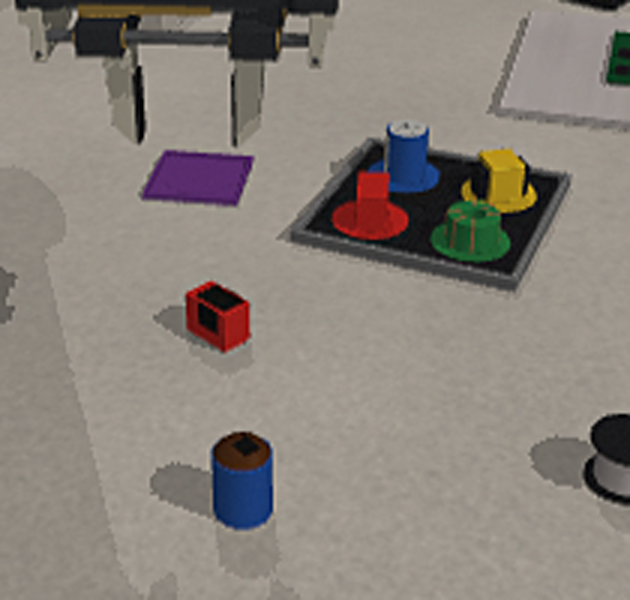

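All four parts stand upright and centred on their own pads: capacitor (408,160), transformer (500,180), choke (472,230) and film cap (372,205). The burnt cap at (218,317) and the blown one at (242,480) stand where they were.

```bash
python3 -c "
from workcell import ctrl;print(ctrl.hand_in())"
```

```text
the job is handed in; nothing more can be done
None
```

I handed the job in with all four good parts upright on the pads of their own colours, each about 4 mm or less from its pad centre by camera, and the blown and burnt capacitors undisturbed; the judge's verdict was not shown.

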